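Build the bracket pot tower

ROBOT

A 7-joint arm with a two-finger parallel gripper is mounted at the origin on the work surface. World frame = base frame: x ahead of the robot, y to its left, z up, the work surface at z = 0. Lengths are in m, angles in rad, forces in N, time in s.
With the tool pointing down it reaches from about 0.425 to 0.875 m from the base axis. Payload 4.7 kg.
Tool frame: the origin (TCP) lies midway between the tips of the shut fingers; the grasp point (between the pads) lies ctrl.grasp_offset behind it (ctrl.grasp_offset is the distance from the TCP to the grasp point, in m); z points along the fingers, y is the line along which they close (so a half turn about z gives the same grasp; the last joint's range is limited). The gripper opens to 87 mm and grips with 3 to 60 N. Pads are 19 mm wide; open, the fingers measure 117 mm over their backs; the gripper's body (75 mm by 190 mm) begins 51 mm behind the grasp point.
Start: joints at [1.123, 0.321, -0.07, 1.45, 0.023, 1.371, -0.057], TCP at [0.29, -0.582, 0.223] pointing down, gripper open.
Joint ranges: [-2.86, 2.86], [-0.3, 2.09], [-1.38, 1.24], [0.06, 2.45], [-1.56, 4.7], [0.09, 2.05], [-2.69, 2.69]. Speed limits (rad/s): [2.57, 2.57, 3.14, 3.14, 3.14, 3.14, 3.14].

INTERFACE

Orientations are given as a rotation vector (axis times angle).
In Python, from bench import ctrl gives the robot as it stands. The module is installed in compiled form; this text tells all that it offers.
- The arm moves only by the tool jog_arm, never from a script. Its argument "moves" is one flat list of numbers, 7 for each row, row after row: the shift along the tool's x, y, z in units of 30 cm (1.0 is 30 cm), then the turn, a rotation vector about the tool's x, y, z in units of 60 degrees (1.0 is 60 degrees), then the gripper's target within -1 to 1 (fully open at 1, half-way at 0, shut at -1). In form: [x, y, z, wx, wy, wz, fingers, x, y, z, wx, wy, wz, fingers, ...]. A call has exactly 8 rows; each row is the pose to reach, as a shift and turn from the pose commanded when the call began, along the tool's axes at that moment; what a row does not reach only later rows make up. A row lasts 1/8 s, in which the tool goes at most 62.5 mm and 10.7 degrees, less where a joint would pass 70% of its speed; a pose out of reach is approached as far as the arm can. A call with a number of a shift or a turn outside -1 to 1 is refused whole. A call with a gripper value outside its range is refused whole. The fingers move at their own pace and stop on an object; "newtons" is the grip in N (left out, the last holds). Time passes only in rows, so rows that repeat a pose let the fingers close, or fill a call up. It gives the time, the measured TCP pose, the force, the opening and the grip force at its end, in the units of the state.
- ctrl.get_state(): the state, without advancing time (a new reading comes with each control period).
- ctrl.get_image(name): name is "scene" or "top" or "wrist"; returns a dict with "pixels" (384x512x3 uint8, red, green, blue), "fx", "fy", "cx", "cy" (pixels), "dist" ([k1, k2, p1, p2, k3] as OpenCV has them; the pictures are not rectified), "xyz" and "rotation" of the camera in the world; the wrist camera has in their place "tool_from_camera" (4x4, takes a point from camera to tool coordinates, whose origin is the TCP and whose axes are the flange's). Camera axes: x right, y up, looking along -z (the intrinsics and any distortion apply to the point x, -y, -z); pixel columns grow to the right and rows downward; lengths in m; the calibration is good to about 2 mm. A picture is of the moment at which its call begins: read the wrist's pose just before it. There is no depth.
- ctrl.close_job(): hands the job in; it is judged then, once.
The state is a dict: "time": time; "joint_positions": joint angles; "qd": joint speeds; "joint_torque": joint torques, N m; "position": TCP position; "tool_rot": TCP orientation; "ft_force": force on the tool from outside, world axes, zero at the start; "torque": the same for the moment, N m; "grip_width": opening from 0.0 (shut) to 1.0 (fully open); "grip_force": force on a finger pad.
Only numpy, scipy, OpenCV 4.12 (cv2) and the standard library are available. Lean on these libraries where they do the work, as an engineer would, in place of code of your own. Each camera call takes 0.05 s, during which the arm holds its last target. There are 200 camera calls.

TASK

Build the bracket tower for the next bonding on the round black dock, bottom to top and one piece at a time: the blue pot in the dock, the yellow pot on the blue one, the red pot on the yellow one, and the steel lid on the red pot, each nested fully home. Keep the pots upright so that the brackets stay in them, and leave the plier stand, height gauge, glass jar and mouth prop where they are. Let go of the finished tower and leave it standing at rest.

Things in the scene. Friction and masses are not known exactly. Their poses are not given: they have to be found in the camera images.
- blue_pot_mid (a point): middle of the loose blue pot (70 g, open top, alike but for colour). Round, own z axis up, 50 mm tall: wall 58 mm outside, 52 inside; under it a foot 7 mm high tapering 47 to 39 mm. Point on the axis, 28.5 mm above the foot's underside, 21.5 below the rim. The foot drops into a pot or the dock until the wall rests on its rim; nested, this point is 43 mm above that of the pot below.
- yellow_pot_mid (a point): middle of the loose yellow pot (70 g, open top, alike but for colour). Round, own z axis up, 50 mm tall: wall 58 mm outside, 52 inside; under it a foot 7 mm high tapering 47 to 39 mm. Point on the axis, 28.5 mm above the foot's underside, 21.5 below the rim. The foot drops into a pot or the dock until the wall rests on its rim; nested, this point is 43 mm above that of the pot below.
- red_pot_mid (a point): middle of the loose red pot (70 g, open top, alike but for colour). Round, own z axis up, 50 mm tall: wall 58 mm outside, 52 inside; under it a foot 7 mm high tapering 47 to 39 mm. Point on the axis, 28.5 mm above the foot's underside, 21.5 below the rim. The foot drops into a pot or the dock until the wall rests on its rim; nested, this point is 43 mm above that of the pot below.
- lid_knob (a point): grip point on the black knob of the loose steel lid (80 g, starts right way up). Knob: upright cylinder 22 mm across, 28 mm tall, on a steel disc 58 mm across, 4 mm thick; below it a tapered foot like the pots', 7 mm high. Point on the axis, 31 mm above the underside, 20 above the disc's top, 8 below the knob's top; z axis up. On a pot it is 45.5 mm above the pot's point.
- dock_top (a point): centre of the top plane of the dock, a black aluminium ring fixed to the counter, 72 mm outside diameter, 12 mm high, with a round recess 52 mm in diameter and 9 mm deep with a dark grey floor. A pot home in it rests with its wall on this top plane, its middle point 21.5 mm above this point.
- plier_stand: bystander: black slotted stand with three steel pliers upright in it, one piece, 75 mm by 140 mm (its x and y axes) and about 131 mm tall; origin at the centre of its underside. To be left alone.
- height_gauge: bystander: stainless height gauge, base 60 mm by 50 mm, post to 129 mm height; origin at the centre of its underside. To be left alone.
- jar: bystander: squat glass jar with chrome flip lid, 64 mm in diameter (hinge and tab stick out to 39 mm from the axis), 49 mm tall; origin at the centre of its underside. To be left alone.
- mouth_prop: bystander: teal plastic mouth prop lying flat, about 44 mm by 36 mm, 22 mm tall; origin at the centre of its underside. To be left alone.

How it is judged:
On the way, in this order (a step that is already met when the one before it is completed fails the run):
1. the blue pot stands home in the black dock (horizontal distance between blue_pot_mid and dock_top below 0.006 m and z of blue_pot_mid in the frame of dock_top between 0.0185 and 0.0245 m and angle between blue_pot_mid's own z axis and vertical below 0.08 rad), for 0.2 s.
2. the yellow pot is nested on the blue pot (all of step 1 and horizontal distance between yellow_pot_mid and blue_pot_mid below 0.006 m and z of yellow_pot_mid in the frame of blue_pot_mid between 0.04 and 0.046 m and angle between yellow_pot_mid's own z axis and vertical below 0.08 rad), for 0.2 s.
3. the red pot is nested on the yellow pot (all of step 2 and horizontal distance between red_pot_mid and yellow_pot_mid below 0.006 m and z of red_pot_mid in the frame of yellow_pot_mid between 0.04 and 0.046 m and angle between red_pot_mid's own z axis and vertical below 0.08 rad), for 0.2 s.
4. the steel lid closes the red pot (all of step 3 and horizontal distance between lid_knob and red_pot_mid below 0.006 m and z of lid_knob in the frame of red_pot_mid between 0.0425 and 0.0485 m and angle between lid_knob's own z axis and vertical below 0.08 rad), for 0.2 s.
At the end, for the whole second after the job is handed in: Blue pot in the dock, yellow on blue, red on yellow, lid on red: each within 6 mm sideways and 3 mm in height of its fully nested place on the piece below, upright within 0.08 rad, at rest (slower than 10 mm/s) (all of step 4 and linear speed of each of blue_pot, yellow_pot, red_pot, lid below 0.01 m/s); the robot touches nothing.
It fails at once if the plier stand is shifted by more than 15 mm or tipped (distance of plier_stand from where it was at the start of the episode above 0.015 m or angle between plier_stand's own z axis and vertical above 0.3 rad).
It fails at once if the height gauge is shifted by more than 15 mm or tipped (distance of height_gauge from where it was at the start of the episode above 0.015 m or angle between height_gauge's own z axis and vertical above 0.3 rad).
It fails at once if the glass jar is shifted by more than 15 mm or tipped (distance of jar from where it was at the start of the episode above 0.015 m or angle between jar's own z axis and vertical above 0.3 rad).
It fails at once if the mouth prop is shifted by more than 15 mm or tipped (distance of mouth_prop from where it was at the start of the episode above 0.015 m or angle between mouth_prop's own z axis and vertical above 0.3 rad).
It fails at once if a pot is tipped by more than 0.6 rad (angle between any of blue_pot_mid, yellow_pot_mid, red_pot_mid's own z axis and vertical above 0.6 rad).
It also fails if it takes over 115 s, if anything falls off the work surface, if the arm or the gripper's body presses on something with over 40 N, if the wrist force passes 120 N, or if a joint passes its speed limit or range.

## Working session

There is one attempt and no reset: what is moved stays moved. The work goes in short steps, Python scripts to look and compute and a tool call to move; the robot and the scene stay as the last step left them, time stands still between calls to the robot, and variables do not carry over. Pictures are saved under pics/ and viewed, at most 14 in all, crops included, and the job is handed in when it is done.

Besides the shell and the picture viewer there is one more tool, called after ">>>" by a JSON object that holds its "name" and its "arguments", one argument or row to a line. jog_arm: Moves the arm, as the interface text tells. Its arguments: {"type":"object","properties":{"moves":{"type":"array"},"newtons":{"type":"number"}},"required":["moves"]}

```bash
mkdir -p pics; cat > h.py <<'E'
import numpy as np, cv2
from bench import ctrl
from scipy.spatial.transform import Rotation as R
def cam(name):
    s=ctrl.get_state(); im=ctrl.get_image(name)
    if name=="wrist":
        T=np.eye(4);T[:3,:3]=R.from_rotvec(s["tool_rot"]).as_matrix();T[:3,3]=s["position"]
        C=T@np.array(im["tool_from_camera"])
    else:
        C=np.eye(4);r=np.array(im["rotation"]);C[:3,:3]=r if r.shape==(3,3) else R.from_rotvec(r).as_matrix();C[:3,3]=im["xyz"]
    im["C"]=C; im["K"]=np.array([[im["fx"],0,im["cx"]],[0,im["fy"],im["cy"]],[0,0,1.]]); im["D"]=np.array(im["dist"],float)
    im["bgr"]=np.ascontiguousarray(im["pixels"][:,:,::-1]); return im
def ray(im,uv):
    p=cv2.undistortPoints(np.array(uv,float).reshape(-1,1,2),im["K"],im["D"]).reshape(-1,2)
    d=np.c_[p[:,0],-p[:,1],-np.ones(len(p))]@im["C"][:3,:3].T
    return im["C"][:3,3],d
def plane(im,uv,z):
    o,d=ray(im,uv); return o+d*((z-o[2])/d[:,2])[:,None]
E
python3 - <<'E'
from h import *
s=ctrl.get_state(); print(s, ctrl.grasp_offset)
for n in ("scene","top","wrist"):
    im=cam(n); print(n,im["C"].round(3).tolist(),im["fx"],im["dist"]); cv2.imwrite(f"pics/{n}0.png",im["bgr"])
E
```

```text
{'time': 0.0, 'joint_positions': array([ 1.12311355,  0.32184482, -0.07007596,  1.45166911,  0.02263367,
        1.37076312, -0.05691799]), 'qd': array([-1.59608365e-03,  2.81784544e-03, -1.23228087e-04, -7.48406728e-04,
        2.32863461e-05,  3.21263061e-04,  1.30802442e-03]), 'joint_torque': array([ 1.42139299e-03, -4.91280806e+01, -4.02605440e-01, -3.12526560e+01,
       -6.36624824e-02,  4.37430537e-02,  1.66849409e-04]), 'position': array([ 0.28930387, -0.58146568,  0.22145022]), 'tool_rot': array([-3.05645494e+00, -7.18540597e-01,  8.81393280e-04]), 'ft_force': array([ 1.03594419,  0.38163973, -0.24949473]), 'torque': array([-0.01358866,  0.01663843, -0.00292762]), 'grip_force': 0.0, 'grip_width': 0.9963404853826745} 0.0187
scene [[0.745, -0.477, 0.467, 1.2], [0.667, 0.512, -0.541, -0.79], [0.019, 0.715, 0.699, 1.045], [0.0, 0.0, 0.0, 1.0]] 403.1964661847704 [0.04905418 0.         0.         0.         0.        ]
top [[0.027, 0.995, -0.095, 0.455], [-0.999, 0.025, -0.024, -0.02], [-0.021, 0.095, 0.995, 1.056], [0.0, 0.0, 0.0, 1.0]] 376.21518807302573 [-0.07419967  0.          0.          0.          0.        ]
wrist [[0.446, 0.855, 0.264, 0.363], [-0.895, 0.427, 0.13, -0.545], [-0.002, -0.294, 0.956, 0.384], [0.0, 0.0, 0.0, 1.0]] 271.00299175837324 [-0.06359408  0.          0.          0.          0.        ]
```

View pics/top0.png

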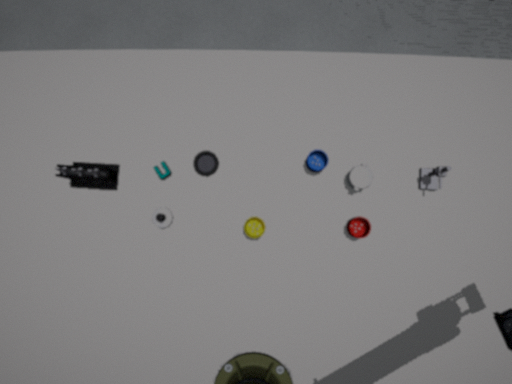

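View pics/scene0.png

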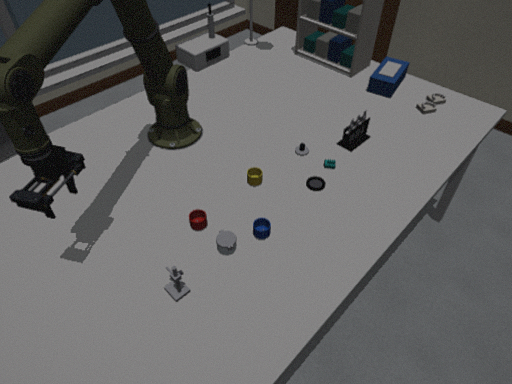

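Top view: the blue pot is at (317,161), yellow at (254,228), red at (358,228), lid knob at (161,217), and dock at (206,163). The jar is at (360,178), prop at (163,170), plier stand at (90,175) and gauge at (432,178).

```bash
cat >> h.py <<'E'
def hsvmask(bgr,c):
    h=cv2.cvtColor(bgr,cv2.COLOR_BGR2HSV); H,S,V=[h[:,:,i].astype(int) for i in range(3)]
    if c=="blue": m=(H>100)&(H<130)&(S>120)&(V>30)
    if c=="yellow": m=(H>20)&(H<36)&(S>120)&(V>60)
    if c=="red": m=((H<8)|(H>172))&(S>130)&(V>40)
    if c=="dark": m=(V<60)
    return m.astype(np.uint8)
def blobs(m,amin=20):
    n,l,st,ce=cv2.connectedComponentsWithStats(m)
    return [(ce[i],st[i]) for i in range(1,n) if st[i][4]>=amin]
E
python3 - <<'E'
from h import *
im=cam("top")
for c in ("blue","yellow","red","dark"):
    for ce,st in blobs(hsvmask(im["bgr"],c),25):
        if ce[1]>270: continue
        b=[st[0]+st[2]/2-.5,st[1]+st[3]/2-.5]
        print(c,ce.round(1),st,*[(z,plane(im,[b],z)[0,:2].round(3)) for z in (0.012,0.03,0.05)])
im2=cam("scene")
for c in ("blue","yellow","red"):
    for ce,st in blobs(hsvmask(im2["bgr"],c),40): print("scene",c,ce.round(1),st,plane(im2,[ce],0.03)[0].round(3))
for p in ((360,178),(163,170),(90,175),(432,178)): print(p,plane(im,[p],0.03)[0].round(3))
print("dock scene",plane(im2,[(316,183.5)],0.012)[0].round(3))
E
```

```text
blue [316.4 160.8] [306 151  21  21 312] (0.012, array([ 0.64 , -0.159])) (0.03, array([ 0.636, -0.157])) (0.05, array([ 0.633, -0.154]))
yellow [254.  227.4] [244 218  21  20 313] (0.012, array([0.449, 0.009])) (0.03, array([0.449, 0.009])) (0.05, array([0.45 , 0.008]))
red [358.  227.3] [347 218  23  20 318] (0.012, array([ 0.457, -0.278])) (0.03, array([ 0.457, -0.273])) (0.05, array([ 0.457, -0.268]))
dark [205.5 163.2] [194 152  24  24 254] (0.012, array([0.625, 0.151])) (0.03, array([0.622, 0.148])) (0.05, array([0.619, 0.145]))
dark [321.3 155.1] [314 152  13  11  37] (0.012, array([ 0.651, -0.17 ])) (0.03, array([ 0.648, -0.168])) (0.05, array([ 0.644, -0.165]))
dark [ 91.4 175.3] [  57  163   62   26 1208] (0.012, array([0.583, 0.492])) (0.03, array([0.581, 0.483])) (0.05, array([0.578, 0.473]))
dark [310.  168.4] [306 162  11  11  28] (0.012, array([ 0.622, -0.145])) (0.03, array([ 0.619, -0.143])) (0.05, array([ 0.616, -0.141]))
dark [433.6 172.4] [428 168  10   9  45] (0.012, array([ 0.617, -0.489])) (0.03, array([ 0.614, -0.481])) (0.05, array([ 0.611, -0.472]))
dark [16
[... 198 characters left out ...]
(0.03, array([ 0.46 , -0.292])) (0.05, array([ 0.46 , -0.287]))
dark [348.2 228.8] [346 221   7  16  32] (0.012, array([ 0.453, -0.253])) (0.03, array([ 0.453, -0.249])) (0.05, array([ 0.453, -0.244]))
scene blue [339.6  39.3] [331  35  17  11  96] [0.03  1.172 0.03 ]
scene blue [387.5  77.3] [367  57  42  40 618] [0.448 0.982 0.03 ]
scene blue [261.3 227.8] [253 218  17  21 270] [ 0.64 -0.16  0.03]
scene yellow [254.4 175.3] [247 168  15  17  98] [0.452 0.008 0.03 ]
scene red [197.6 219. ] [189 210  17  20 245] [ 0.46  -0.275  0.03 ]
(360, 178) [ 0.592 -0.278  0.03 ]
(163, 170) [0.601 0.267 0.03 ]
(90, 175) [0.582 0.476 0.03 ]
(432, 178) [ 0.598 -0.48   0.03 ]
dock scene [0.636 0.145 0.012]
```

>>> {"name": "jog_arm", "arguments": {
  "moves": [0.2,-0.1,0,0,0,-0.17,1,0.4,-0.18,0,0,0,-0.34,1,0.6,-0.27,0,0,0,-0.5,1,0.8,-0.36,0,0,0,-0.67,1,0.95,-0.43,0,0,0,-0.83,1,0.95,-0.43,0,0,0,-1,1,0.95,-0.43,0,0,0,-1,1,0.95,-0.43,0,0,0,-1,1],
  "newtons": 20
}}

```text
time: 1.25
position: [0.4863, -0.3407, 0.2224]
tool_rot: [-2.295, -2.146, 0.001]
ft_force: [-0.2, 0.7, -0.3]
grip_width: 1.003
grip_force: 0.0
```

```bash
cat >> h.py <<'E'
def go(target,yaw=90.0,s=None):
    "shift/turn in jog units from commanded(~measured) pose to TCP target with tool x at yaw, z down"
    s=s or ctrl.get_state(); A=R.from_rotvec(s["tool_rot"])
    c,q=np.cos(np.radians(yaw)),np.sin(np.radians(yaw))
    B=R.from_matrix(np.array([[c,q,0],[q,-c,0],[0,0,-1.]]))
    return (A.inv().apply(np.array(target)-s["position"])/.3).round(3),((A.inv()*B).as_rotvec()/np.radians(60)).round(3)
E
python3 -c "
from h import *
s=ctrl.get_state();print(s['time'],s['position'],R.from_rotvec(s['tool_rot']).as_matrix().round(3).tolist());print(go([.637,-.157,.16]))"
```

```text
1.25 [ 0.48634729 -0.34072158  0.22239444] [[0.067, 0.998, -0.001], [0.998, -0.067, -0.0], [-0.0, -0.001, -1.0]]
(array([0.645, 0.46 , 0.207]), array([-0.001,  0.   , -0.064]))
```

>>> {"name": "jog_arm", "arguments": {
  "moves": [0.16,0.11,0.05,0,0,-0.06,1,0.32,0.23,0.1,0,0,-0.06,1,0.48,0.34,0.15,0,0,-0.06,1,0.6,0.43,0.2,0,0,-0.06,1,0.645,0.46,0.207,0,0,-0.064,1,0.645,0.46,0.207,0,0,-0.064,1,0.645,0.46,0.207,0,0,-0.064,1,0.645,0.46,0.207,0,0,-0.064,1]
}}

```text
time: 2.25
position: [0.6363, -0.1575, 0.1611]
tool_rot: [2.219, 2.222, -0.001]
ft_force: [0.6, -0.8, 0.1]
grip_width: 0.999
grip_force: 0.0
```

```bash
python3 - <<'E'
from h import *
im=cam("wrist"); print(ctrl.get_state()["position"])
cv2.imwrite("pics/w1.png",im["bgr"])
for ce,st in blobs(hsvmask(im["bgr"],"blue"),200):
    b=[st[0]+st[2]/2-.5,st[1]+st[3]/2-.5]; print(ce,st,plane(im,[b,ce],.05).round(4))
E
```

```text
[ 0.63642021 -0.15703151  0.16106396]
[259.8828229  184.78695073] [ 234  156   53   57 2253] [[ 0.6398 -0.1522  0.05  ]
 [ 0.6396 -0.1531  0.05  ]]
```

View pics/w1.png

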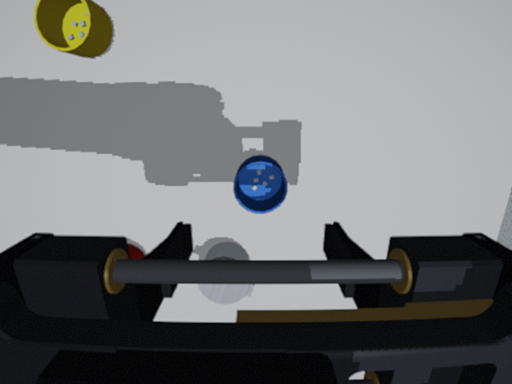

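The wrist view shows the blue pot at (260,184), with its rim bottom edge near row 212. It stands clear of the fingers, with the jar behind the gripper bar.

```bash
cat >> h.py <<'E'
def pot(c,im=None,amin=300,zb=0.0):
    "centre of a pot in the wrist view (tool x=+Y): far edge is the rim (z=.05), near edge the wall's foot (z=.007)"
    im=im or cam("wrist"); m=hsvmask(im["bgr"],c)
    m=cv2.morphologyEx(m,cv2.MORPH_CLOSE,np.ones((5,5),np.uint8))
    ce,st=max(blobs(m,amin),key=lambda b:b[1][4]); x,y,w,h,a=st; u=x+w/2-.5
    far=plane(im,[[u,y+h]],zb+.05)[0]; near=plane(im,[[u,y-.5]],zb+.007)[0]
    L=plane(im,[[x-.5,y+h*.55]],zb+.05)[0]; Rr=plane(im,[[x+w-.5,y+h*.55]],zb+.05)[0]
    print(c,st,"x",((L+Rr)/2)[0].round(4),"width",(Rr-L)[0].round(4),"y far",(far[1]+.029).round(4),"near",(near[1]-.029).round(4))
E
python3 -c "
from h import *
pot('blue');print(go([.6395,-.155,.04]))"
```

```text
blue [ 234  156   53   58 2364] x 0.6399 width 0.0558 y far -0.1564 near -0.1578
(array([0.006, 0.01 , 0.403]), array([0.   , 0.001, 0.003]))
```

>>> {"name": "jog_arm", "arguments": {
  "moves": [0,0.012,0.12,0,0,0,1,0,0.012,0.24,0,0,0,1,0,0.012,0.36,0,0,0,1,0,0.012,0.45,0,0,0,1,0,0.012,0.49,0,0,0,1,0,0.012,0.49,0,0,0,1,0,0.012,0.49,0,0,0,-1,0,0.012,0.49,0,0,0,-1],
  "newtons": 20
}}

```text
time: 3.35
position: [0.6416, -0.1551, 0.0149]
tool_rot: [2.214, 2.226, 0.002]
ft_force: [-0.3, -0.1, -0.1]
grip_width: 0.856
grip_force: 0.0
```

>>> {"name": "jog_arm", "arguments": {
  "moves": [0,0,0,0,0,0,-1,0,0,0,0,0,0,-1,0,0,0,0,0,0,-1,0,0,0,0,0,0,-1,0,0,-0.1,0,0,0,-1,0,0,-0.2,0,0,0,-1,0,0,-0.3,0,0,0,-1,0,0,-0.3,0,0,0,-1]
}}

```text
time: 4.35
position: [0.6424, -0.1551, 0.106]
tool_rot: [2.213, 2.224, 0.004]
ft_force: [0.1, -0.0, -0.8]
grip_width: 0.647
grip_force: 20.0
```

>>> {"name": "jog_arm", "arguments": {
  "moves": [0.1,0,0,0,0,0,-1,0.25,-0.02,0,0,0,0,-1,0.4,-0.03,0,0,0,0,-1,0.55,-0.04,0,0,0,0,-1,0.7,-0.05,0,0,0,0,-1,0.8,-0.057,0,0,0,0,-1,0.83,-0.057,0,0,0,0,-1,0.83,-0.057,0,0,0,0,-1]
}}

```text
time: 5.35
position: [0.6219, 0.0934, 0.1024]
tool_rot: [-2.215, -2.227, 0.002]
ft_force: [-0.3, -0.6, -0.5]
grip_width: 0.646
grip_force: 20.0
```

```bash
python3 - <<'E'
from h import *
im=cam("wrist"); s=ctrl.get_state();print(s["position"],s["tool_rot"])
cv2.imwrite("pics/w2.png",im["bgr"])
for ce,st in blobs(hsvmask(im["bgr"],"dark"),200):
    b=[st[0]+st[2]/2-.5,st[1]+st[3]/2-.5]; print(ce.round(1),st,plane(im,[b],.012).round(4))
E
```

```text
[0.62213162 0.092141   0.10255657] [ 2.21709194  2.2254502  -0.00267105]
[264.8 145.4] [ 229   97   75   73 1397] [[0.6299 0.1533 0.012 ]]
[254.9 251.5] [ 159  223  199   46 2644] [[0.6234 0.038  0.012 ]]
[222.1 317.8] [    0   234   512   150 48667] [[ 0.6211 -0.043   0.012 ]]
[461.8 373.7] [ 423  362   75   22 1358] [[ 0.8992 -0.1585  0.012 ]]
```

View pics/w2.png

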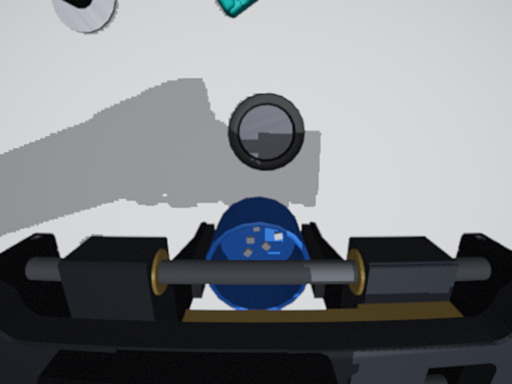

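The wrist view shows the dock ring centred near (266,132), and the held blue pot's rim spans columns 206–308 with its near rim edge at about row 222.

```bash
python3 - <<'E'
from h import *
im=cam("wrist"); s=ctrl.get_state();p=s["position"];print(p)
g=cv2.cvtColor(im["bgr"],cv2.COLOR_BGR2GRAY)
print("row profile col266",g[85:180,266].tolist()); print("col profile row132",g[132,222:312].tolist())
print("dock",plane(im,[(266,131.5)],.012))
zr=p[2]-.0149+.05
print("pot L/R",plane(im,[(206,268),(308,268)],zr), "near",plane(im,[(258,221.5)],zr)[0]-[0,.029,0],"far",plane(im,[(258,310)],zr)[0]+[0,.029,0])
E
```

```text
[0.62233571 0.09156936 0.10275918]
row profile col266 [216, 216, 216, 216, 219, 215, 151, 69, 69, 77, 77, 79, 78, 79, 78, 74, 48, 29, 76, 121, 128, 125, 125, 123, 122, 125, 125, 124, 123, 122, 123, 123, 124, 124, 126, 127, 127, 124, 121, 121, 121, 121, 120, 121, 122, 124, 124, 122, 99, 72, 67, 69, 70, 70, 69, 67, 68, 68, 68, 69, 68, 68, 66, 69, 68, 68, 65, 66, 65, 70, 69, 67, 48, 21, 11, 30, 38, 39, 33, 31, 23, 24, 16, 39, 100, 143, 153, 153, 153, 152, 151, 152, 151, 151, 152]
col profile row132 [151, 151, 152, 154, 149, 102, 43, 24, 29, 32, 44, 65, 75, 75, 57, 24, 52, 108, 121, 119, 119, 119, 118, 118, 119, 117, 117, 119, 119, 119, 119, 119, 120, 121, 122, 123, 124, 122, 121, 119, 120, 120, 120, 122, 122, 122, 121, 120, 121, 122, 122, 123, 123, 122, 123, 123, 123, 124, 124, 125, 123, 124, 124, 124, 124, 125, 125, 126, 122, 84, 31, 6, 24, 58, 76, 76, 73, 73, 71, 69, 61, 56, 98, 145, 152, 149, 149, 149, 148, 149]
dock [[0.63031241 0.1532925  0.012     ]]
pot L/R [[0.59487692 0.09088942 0.13785918]
 [0.65028394 0.09115442 0.13785918]] near [0.62298602 0.08951838 0.13785918] far [0.62326866 0.09195315 0.13785918]
```

>>> {"name": "jog_arm", "arguments": {
  "moves": [0.08,0.01,0,0,0,0,-1,0.16,0.02,0,0,0,0,-1,0.211,0.026,0,0,0,0,-1,0.211,0.026,0,0,0,0,-1,0.211,0.026,0.06,0,0,0,-1,0.211,0.026,0.12,0,0,0,-1,0.211,0.026,0.16,0,0,0,-1,0.211,0.026,0.16,0,0,0,-1]
}}

```text
time: 6.45
position: [0.6284, 0.1567, 0.0534]
tool_rot: [-2.215, -2.226, 0.004]
ft_force: [0.1, 0.2, -0.9]
grip_width: 0.651
grip_force: 20.0
```

```bash
python3 - <<'E'
from h import *
im=cam("wrist"); s=ctrl.get_state();p=s["position"];print(p,s["ft_force"],R.from_rotvec(s["tool_rot"]).as_matrix()[2].round(3))
print(go([.630,.1545,.02]))
im=cam("top");cv2.imwrite("pics/t2.png",cv2.resize(im["bgr"][110:260,130:330],None,fx=3,fy=3))
E
```

```text
[0.62918802 0.15710167 0.05458644] [ 0.5697566   0.60107067 -0.36360478] [-0.    -0.001 -1.   ]
(array([-0.009,  0.003,  0.115]), array([-0.001,  0.   ,  0.005]))
```

>>> {"name": "jog_arm", "arguments": {
  "moves": [-0.005,0.003,0.02,0,0,0,-1,-0.005,0.003,0.05,0,0,0,-1,-0.005,0.003,0.08,0,0,0,-1,-0.005,0.003,0.095,0,0,0,-1,-0.005,0.003,0.105,0,0,0,-1,-0.005,0.003,0.11,0,0,0,-1,-0.005,0.003,0.11,0,0,0,-1,-0.005,0.003,0.11,0,0,0,-1]
}}

```text
time: 7.55
position: [0.6307, 0.156, 0.0227]
tool_rot: [2.215, 2.227, 0.001]
ft_force: [-0.6, 0.3, -0.8]
grip_width: 0.648
grip_force: 20.0
```

>>> {"name": "jog_arm", "arguments": {
  "moves": [0,0,0.005,0,0,0,-1,0,0,0.01,0,0,0,-1,0,0,0.01,0,0,0,-1,0,0,0.01,0,0,0,0.6,0,0,0.01,0,0,0,1,0,0,0.01,0,0,0,1,0,0,0.01,0,0,0,1,0,0,0.01,0,0,0,1]
}}

```text
time: 8.55
position: [0.6305, 0.1559, 0.0195]
tool_rot: [2.215, 2.227, 0.0]
ft_force: [-0.1, 0.2, 0.0]
grip_width: 0.992
grip_force: 0.0
```

>>> {"name": "jog_arm", "arguments": {
  "moves": [0,0,-0.05,0,0,0,1,0,0,-0.15,0,0,0,1,0,0,-0.3,0,0,0,1,0,0,-0.45,0,0,0,1,-0.05,0,-0.47,0,0,0,1,-0.1,0,-0.47,0,0,0,1,-0.1,0,-0.47,0,0,0,1,-0.1,0,-0.47,0,0,0,1]
}}

```text
time: 9.55
position: [0.6299, 0.1257, 0.159]
tool_rot: [-2.215, -2.226, 0.003]
ft_force: [-0.9, -0.4, -0.4]
grip_width: 0.998
grip_force: 0.0
```

```bash
python3 - <<'E'
from h import *
im=cam("wrist"); s=ctrl.get_state();p=s["position"];print(p)
cv2.imwrite("pics/w3.png",im["bgr"]); pot("blue",im,zb=.005)
print(go([.450,.008,.161]))
E
```

```text
[0.62993681 0.12627361 0.15921896]
blue [ 229  132   59   59 2634] x 0.6307 width 0.059 y far 0.1547 near 0.1534
(array([-0.391, -0.602, -0.005]), array([-0.002, -0.   ,  0.005]))
```

View pics/w3.png

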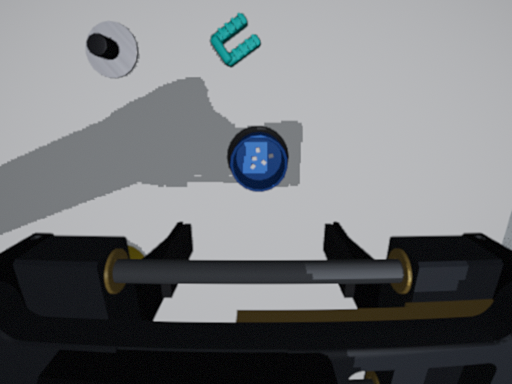

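Blue pot is upright and concentric in the dock at (258,161), measured (0.631, 0.154). On to the yellow pot.

>>> {"name": "jog_arm", "arguments": {
  "moves": [-0.08,-0.12,0,0,0,0,1,-0.16,-0.25,0,0,0,0,1,-0.24,-0.37,0,0,0,0,1,-0.32,-0.49,0,0,0,0,1,-0.39,-0.58,0,0,0,0,1,-0.39,-0.6,0,0,0,0,1,-0.39,-0.6,0,0,0,0,1,-0.39,-0.6,0,0,0,0,1]
}}

```text
time: 10.6
position: [0.4521, 0.0091, 0.1605]
tool_rot: [-2.213, -2.229, -0.001]
ft_force: [-0.4, -0.2, 0.6]
grip_width: 0.999
grip_force: 0.0
```

```bash
python3 - <<'E'
from h import *
im=cam("wrist"); s=ctrl.get_state();p=s["position"];print(p)
pot("yellow",im); print(go([.450,.008,.0135]))
E
```

```text
[0.45200015 0.0090271  0.16041159]
yellow [ 232  157   53   58 2369] x 0.4534 width 0.0558 y far 0.009 near 0.0075
(array([-0.004, -0.007,  0.49 ]), array([ 0.   , -0.001,  0.007]))
```

>>> {"name": "jog_arm", "arguments": {
  "moves": [-0.003,0.004,0.15,0,0,0.007,1,-0.003,0.004,0.3,0,0,0.007,1,-0.003,0.004,0.43,0,0,0.007,1,-0.003,0.004,0.485,0,0,0.007,1,-0.003,0.004,0.485,0,0,0.007,1,-0.003,0.004,0.485,0,0,0.007,-1,-0.003,0.004,0.485,0,0,0.007,-1,-0.003,0.004,0.485,0,0,0.007,-1]
}}

```text
time: 11.65
position: [0.4533, 0.0069, 0.0158]
tool_rot: [2.223, 2.218, 0.001]
ft_force: [0.6, 0.3, -0.1]
grip_width: 0.743
grip_force: 0.0
```

>>> {"name": "jog_arm", "arguments": {
  "moves": [0,0,0,0,0,0,-1,0,0,0,0,0,0,-1,0,0,0,0,0,0,-1,0,0,0,0,0,0,-1,0,0,-0.1,0,0,0,-1,0,0,-0.25,0,0,0,-1,0,0,-0.4,0,0,0,-1,0,0,-0.4,0,0,0,-1]
}}

```text
time: 12.65
position: [0.4551, 0.007, 0.1382]
tool_rot: [2.22, 2.215, 0.006]
ft_force: [1.1, -0.2, -0.3]
grip_width: 0.661
grip_force: 20.0
```

```bash
python3 -c "
from h import *
print(go([.6307,.105,.145]))"
```

```text
(array([ 0.328,  0.585, -0.019]), array([ 0.007,  0.001, -0.002]))
```

>>> {"name": "jog_arm", "arguments": {
  "moves": [0.04,0.07,0,0,0,0,-1,0.11,0.19,0,0,0,0,-1,0.18,0.31,0,0,0,0,-1,0.25,0.44,0,0,0,0,-1,0.31,0.55,0,0,0,0,-1,0.328,0.585,0,0,0,0,-1,0.328,0.585,0,0,0,0,-1,0.328,0.585,0,0,0,0,-1]
}}

```text
time: 13.65
position: [0.627, 0.1041, 0.1344]
tool_rot: [-2.224, -2.218, 0.003]
ft_force: [0.3, 0.1, -1.1]
grip_width: 0.661
grip_force: 20.0
```

```bash
cat >> h.py <<'E'
def held(c,im,zr):
    "held pot: widest columns and near rim edge give the centre at rim height zr"
    m=cv2.morphologyEx(hsvmask(im["bgr"],c),cv2.MORPH_CLOSE,np.ones((3,3),np.uint8))
    ce,st=max(blobs(m,300),key=lambda b:b[1][4]); x,y,w,h,a=st
    P=plane(im,[(x-.5,268),(x+w-.5,268),(x+w/2,y+h)],zr)
    print("held",c,st,"x",(P[0,0]+P[1,0])/2,"width",P[1,0]-P[0,0],"y far",P[2,1]+.029)
E
python3 - <<'E'
from h import *
im=cam("wrist"); s=ctrl.get_state();p=s["position"];print(p,R.from_rotvec(s["tool_rot"]).as_matrix().round(3).tolist())
cv2.imwrite("pics/w4.png",im["bgr"]); pot("blue",im,zb=.005); held("yellow",im,p[2]-.0155+.05)
E
```

```text
[0.62722356 0.10400089 0.13478376] [[0.003, 1.0, -0.001], [1.0, -0.003, -0.001], [-0.001, -0.001, -1.0]]
blue [ 229  111   65   66 3225] x 0.6309 width 0.058 y far 0.154 near 0.1546
held yellow [ 204  191  108   70 5313] x 0.6277375977473756 width 0.058888841658154 y far 0.13617303110908152
```

View pics/w4.png

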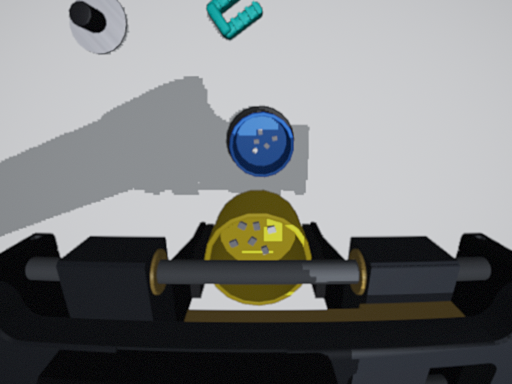

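The blue pot is docked at (261,142). The held yellow pot's rim spans columns 204–311 and rows 214–304, and it is level.

```bash
python3 - <<'E'
from h import *
im=cam("wrist"); P=np.mean([ctrl.get_state()["position"]],0); print(P)
zr=P[2]-.0155+.05
q=plane(im,[(258,214),(258,304)],zr); print(q[:,1]+[-.029,.029])
E
```

```text
[0.62744816 0.10397987 0.13504944]
[0.10526508 0.10762422]
```

>>> {"name": "jog_arm", "arguments": {
  "moves": [0.06,0.005,0,0,0,0,-1,0.12,0.011,0,0,0,0,-1,0.163,0.011,0,0,0,0,-1,0.163,0.011,0,0,0,0,-1,0.163,0.011,0.06,0,0,0,-1,0.163,0.011,0.12,0,0,0,-1,0.163,0.011,0.16,0,0,0,-1,0.163,0.011,0.16,0,0,0,-1]
}}

```text
time: 14.75
position: [0.6305, 0.1532, 0.0849]
tool_rot: [-2.223, -2.217, 0.004]
ft_force: [0.8, 0.3, -0.5]
grip_width: 0.662
grip_force: 20.0
```

```bash
python3 - <<'E'
from h import *
im=cam("scene");cv2.imwrite("pics/s4.png",cv2.resize(im["bgr"][110:220,240:400],None,fx=5,fy=5,interpolation=cv2.INTER_CUBIC))
P=[]
for i in range(4): ctrl.get_image("top"); P.append(ctrl.get_state()["position"])
print(np.mean(P,0).round(4),np.std(P,0).round(4))
E
```

```text
[0.632  0.1541 0.0874] [0.0002 0.0001 0.0003]
```

>>> {"name": "jog_arm", "arguments": {
  "moves": [-0.003,-0.003,0.02,0,0,0,-1,-0.003,-0.003,0.04,0,0,0,-1,-0.003,-0.003,0.055,0,0,0,-1,-0.003,-0.003,0.065,0,0,0,-1,-0.003,-0.003,0.072,0,0,0,-1,-0.003,-0.003,0.076,0,0,0,-1,-0.003,-0.003,0.076,0,0,0,-1,-0.003,-0.003,0.076,0,0,0,-1]
}}

```text
time: 16.0
position: [0.6308, 0.1532, 0.0643]
tool_rot: [2.224, 2.219, 0.0]
ft_force: [0.0, -0.2, -1.0]
grip_width: 0.663
grip_force: 20.0
```

>>> {"name": "jog_arm", "arguments": {
  "moves": [0,0,0.004,0,0,0,-1,0,0,0.006,0,0,0,-1,0,0,0.006,0,0,0,-1,0,0,0.006,0,0,0,0.6,0,0,0.006,0,0,0,1,0,0,0.006,0,0,0,1,0,0,0.006,0,0,0,1,0,0,0.006,0,0,0,1]
}}

```text
time: 17.0
position: [0.6307, 0.1531, 0.0622]
tool_rot: [-2.224, -2.219, 0.0]
ft_force: [-0.6, 0.5, -0.0]
grip_width: 0.991
grip_force: 0.0
```

>>> {"name": "jog_arm", "arguments": {
  "moves": [0,0,-0.05,0,0,0,1,0,0,-0.15,0,0,0,1,0,0,-0.3,0,0,0,1,0,0,-0.42,0,0,0,1,-0.05,0,-0.42,0,0,0,1,-0.1,0,-0.42,0,0,0,1,-0.1,0,-0.42,0,0,0,1,-0.1,0,-0.42,0,0,0,1]
}}

```text
time: 18.0
position: [0.63, 0.123, 0.1873]
tool_rot: [-2.223, -2.218, 0.002]
ft_force: [0.6, 0.4, -0.3]
grip_width: 0.996
grip_force: 0.0
```

```bash
python3 - <<'E'
from h import *
im=cam("wrist"); s=ctrl.get_state();p=s["position"];print(p)
cv2.imwrite("pics/w5.png",im["bgr"]); pot("yellow",im,zb=.048)
print(go([.458,-.274,.161]))
E
```

```text
[0.63008657 0.12350928 0.18742311]
yellow [ 229  130   60   62 2855] x 0.6316 width 0.0567 y far 0.1555 near 0.154
(array([-1.326, -0.571,  0.089]), array([-0.002, -0.   , -0.002]))
```

View pics/w5.png

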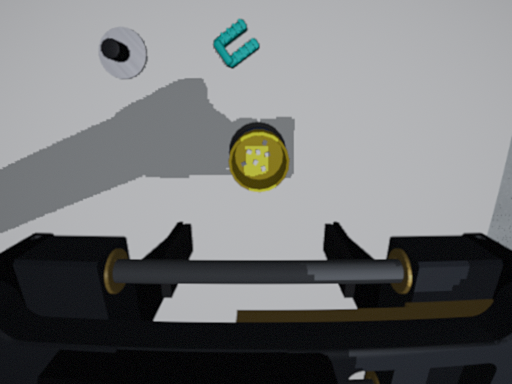

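Yellow is nested squarely on blue at (258,161), measured (0.632, 0.155). Next is the red pot.

>>> {"name": "jog_arm", "arguments": {
  "moves": [-0.15,-0.06,0,0,0,0,1,-0.3,-0.13,0,0,0,0,1,-0.45,-0.2,0,0,0,0,1,-0.6,-0.26,0,0,0,0,1,-0.75,-0.33,0,0,0,0,1,-0.9,-0.4,0,0,0,0,1,-1,-0.43,0,0,0,0,1,-1,-0.43,0,0,0,0,1]
}}

```text
time: 19.05
position: [0.5, -0.179, 0.188]
tool_rot: [-2.229, -2.214, 0.001]
ft_force: [0.8, 1.3, -0.3]
grip_width: 1.002
grip_force: 0.0
```

>>> {"name": "jog_arm", "arguments": {
  "moves": [-0.15,-0.06,0.04,0,0,0,1,-0.3,-0.13,0.08,0,0,0,1,-0.326,-0.14,0.088,0,0,0,1,-0.326,-0.14,0.088,0,0,0,1,-0.326,-0.14,0.088,0,0,0,1,-0.326,-0.14,0.088,0,0,0,1,-0.326,-0.14,0.088,0,0,0,1,-0.326,-0.14,0.088,0,0,0,1]
}}

```text
time: 20.05
position: [0.459, -0.2741, 0.1621]
tool_rot: [2.223, 2.22, -0.0]
ft_force: [0.8, -0.6, 0.1]
grip_width: 1.002
grip_force: 0.0
```

```bash
python3 - <<'E'
from h import *
im=cam("wrist"); s=ctrl.get_state();p=s["position"];print(p)
pot("red",im); print(go([.458,-.274,.0155]))
E
```

```text
[ 0.45892319 -0.27416974  0.16204327]
red [ 232  156   53   56 2291] x 0.4603 width 0.056 y far -0.2714 near -0.2749
(array([ 0.001, -0.003,  0.488]), array([ 0.   ,  0.   , -0.002]))
```

>>> {"name": "jog_arm", "arguments": {
  "moves": [0.003,0.005,0.15,0,0,0,1,0.003,0.005,0.3,0,0,0,1,0.003,0.005,0.43,0,0,0,1,0.003,0.005,0.488,0,0,0,1,0.003,0.005,0.488,0,0,0,1,0.003,0.005,0.488,0,0,0,-1,0.003,0.005,0.488,0,0,0,-1,0.003,0.005,0.488,0,0,0,-1]
}}

```text
time: 21.1
position: [0.4609, -0.2739, 0.0166]
tool_rot: [2.223, 2.218, 0.0]
ft_force: [-0.5, 0.6, -0.3]
grip_width: 0.744
grip_force: 0.0
```

>>> {"name": "jog_arm", "arguments": {
  "moves": [0,0,0,0,0,0,-1,0,0,0,0,0,0,-1,0,0,0,0,0,0,-1,0,0,0,0,0,0,-1,0,0,-0.1,0,0,0,-1,0,0,-0.25,0,0,0,-1,0,0,-0.4,0,0,0,-1,0,0,-0.53,0,0,0,-1]
}}

```text
time: 22.1
position: [0.4603, -0.2733, 0.1758]
tool_rot: [2.223, 2.219, 0.0]
ft_force: [0.8, -1.2, -0.2]
grip_width: 0.65
grip_force: 20.0
```

```bash
python3 -c "
from h import *
print(go([.6313,.105,.18]))"
```

```text
(array([ 1.262,  0.568, -0.014]), array([ 0.   ,  0.   , -0.002]))
```

>>> {"name": "jog_arm", "arguments": {
  "moves": [0.06,0.03,0,0,0,0,-1,0.18,0.08,0,0,0,0,-1,0.32,0.14,0,0,0,0,-1,0.46,0.2,0,0,0,0,-1,0.6,0.27,0,0,0,0,-1,0.74,0.33,0,0,0,0,-1,0.86,0.38,0,0,0,0,-1,0.95,0.42,0,0,0,0,-1]
}}

```text
time: 23.1
position: [0.587, 0.0135, 0.1739]
tool_rot: [-2.221, -2.22, 0.0]
ft_force: [0.1, -0.7, -0.1]
grip_width: 0.643
grip_force: 20.0
```

```bash
python3 -c "
from h import *
ctrl.get_image('top');ctrl.get_image('top');ctrl.get_image('top')
print(go([.6313,.105,.18]))"
```

```text
(array([ 0.305,  0.149, -0.02 ]), array([-0.001, -0.001,  0.002]))
```

>>> {"name": "jog_arm", "arguments": {
  "moves": [0.08,0.04,-0.02,0,0,0,-1,0.17,0.08,-0.02,0,0,0,-1,0.25,0.12,-0.02,0,0,0,-1,0.305,0.149,-0.02,0,0,0,-1,0.305,0.149,-0.02,0,0,0,-1,0.305,0.149,-0.02,0,0,0,-1,0.305,0.149,-0.02,0,0,0,-1,0.305,0.149,-0.02,0,0,0,-1]
}}

```text
time: 24.25
position: [0.6318, 0.1017, 0.1807]
tool_rot: [2.225, 2.217, -0.0]
ft_force: [0.4, -0.4, -0.9]
grip_width: 0.645
grip_force: 20.0
```

```bash
python3 - <<'E'
from h import *
im=cam("wrist"); 
P=[ctrl.get_state()["position"]]
for i in range(3): ctrl.get_image("top"); P.append(ctrl.get_state()["position"])
p=np.mean(P,0); print(p.round(4))
cv2.imwrite("pics/w6.png",im["bgr"]); pot("yellow",im,zb=.048); held("red",im,p[2]-.0163+.05)
zr=p[2]-.0163+.05
m=hsvmask(im["bgr"],"red"); r=np.where(m[:,256:262].max(1)>0)[0]; print(r.min(),r.max(),plane(im,[(258,r.max()+.5)],zr)[0,1]+.029)
E
```

```text
[0.6318 0.1022 0.1806]
yellow [ 184  302  278   20 3311] x 0.7105 width 0.3228 y far -0.019 near -0.0838
held red [ 205  193  106   68 5093] x 0.6324552249279425 width 0.05833111979437111 y far 0.1330305585728489
193 305 0.10334433052073158
```

View pics/w6.png

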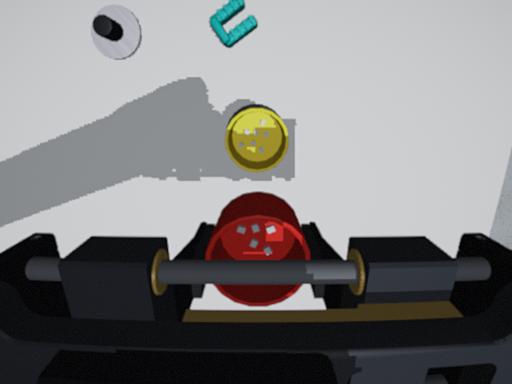

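The yellow tower top is at (257,138). The held red pot's rim spans columns 205–311, and it is level.

>>> {"name": "jog_arm", "arguments": {
  "moves": [0.06,-0.003,0,0,0,0,-1,0.12,-0.003,0,0,0,0,-1,0.173,-0.003,0,0,0,0,-1,0.173,-0.003,0,0,0,0,-1,0.173,-0.003,0.06,0,0,0,-1,0.173,-0.003,0.12,0,0,0,-1,0.173,-0.003,0.17,0,0,0,-1,0.173,-0.003,0.17,0,0,0,-1]
}}

```text
time: 25.45
position: [0.6298, 0.1536, 0.1272]
tool_rot: [-2.223, -2.217, 0.005]
ft_force: [-0.7, 0.4, -0.7]
grip_width: 0.649
grip_force: 20.0
```

```bash
python3 - <<'E'
from h import *
P=[]
for i in range(4): ctrl.get_image("top"); P.append(ctrl.get_state()["position"])
print(np.mean(P,0).round(4),np.std(P,0).round(4))
E
```

```text
[0.6311 0.1545 0.1295] [0.0004 0.0002 0.0007]
```

>>> {"name": "jog_arm", "arguments": {
  "moves": [0,0,0.02,0,0,0,-1,0,0,0.04,0,0,0,-1,0,0,0.055,0,0,0,-1,0,0,0.065,0,0,0,-1,0,0,0.07,0,0,0,-1,0,0,0.07,0,0,0,-1,0,0,0.07,0,0,0,-1,0,0,0.07,0,0,0,-1]
}}

```text
time: 26.65
position: [0.6311, 0.1546, 0.1087]
tool_rot: [2.224, 2.219, 0.0]
ft_force: [0.4, 0.1, 0.2]
grip_width: 0.65
grip_force: 20.0
```

>>> {"name": "jog_arm", "arguments": {
  "moves": [0,0,0.003,0,0,0,-1,0,0,0.005,0,0,0,-1,0,0,0.005,0,0,0,-1,0,0,0.005,0,0,0,0.6,0,0,0.005,0,0,0,1,0,0,0.005,0,0,0,1,0,0,0.005,0,0,0,1,0,0,0.005,0,0,0,1]
}}

```text
time: 27.65
position: [0.631, 0.1546, 0.107]
tool_rot: [2.224, 2.219, -0.0]
ft_force: [-0.2, -0.3, -0.1]
grip_width: 0.991
grip_force: 0.0
```

>>> {"name": "jog_arm", "arguments": {
  "moves": [0,0,-0.05,0,0,0,1,0,0,-0.15,0,0,0,1,0,0,-0.3,0,0,0,1,0,0,-0.42,0,0,0,1,-0.05,0,-0.42,0,0,0,1,-0.1,0,-0.42,0,0,0,1,-0.1,0,-0.42,0,0,0,1,-0.1,0,-0.42,0,0,0,1]
}}

```text
time: 28.65
position: [0.6304, 0.1244, 0.2319]
tool_rot: [-2.223, -2.218, 0.002]
ft_force: [-0.4, -0.7, -0.8]
grip_width: 0.997
grip_force: 0.0
```

```bash
python3 - <<'E'
from h import *
im=cam("wrist"); s=ctrl.get_state();p=s["position"];print(p)
cv2.imwrite("pics/w7.png",im["bgr"]); pot("red",im,zb=.091)
g=cv2.inRange(im["bgr"],(0,0,0),(60,60,60))
for ce,st in blobs(g[:110]//255,50): print(ce.round(1),st,plane(im,[ce],.039).round(4))
for z in (.2,): print(go([.470,.264,z]))
E
```

```text
[0.63045276 0.12496297 0.23213506]
red [ 229  131   59   61 2724] x 0.6315 width 0.0561 y far 0.1564 near 0.1542
[132.1  58.1] [121  49  23  19 323] [[0.4774 0.2678 0.039 ]]
(array([ 0.463, -0.535,  0.108]), array([-0.002, -0.   , -0.002]))
```

View pics/w7.png

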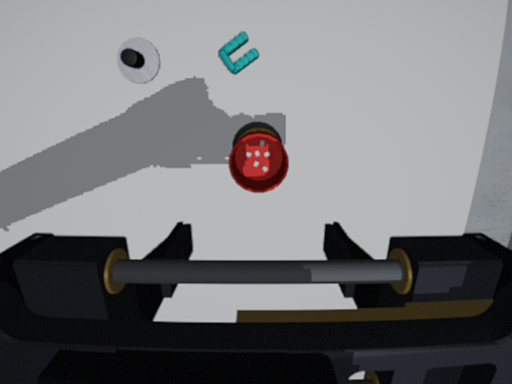

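Red is nested at (258,161), measured (0.6315, 0.155). The lid knob is at (132,58), roughly (0.472, 0.266).

>>> {"name": "jog_arm", "arguments": {
  "moves": [0.08,-0.12,0,0,0,0,1,0.17,-0.24,0,0,0,0,1,0.27,-0.36,0,0,0,0,1,0.37,-0.48,0,0,0,0,1,0.47,-0.528,0.1,0,0,0,1,0.47,-0.528,0.2,0,0,0,1,0.47,-0.528,0.237,0,0,0,1,0.47,-0.528,0.237,0,0,0,1]
}}

```text
time: 29.7
position: [0.4726, 0.2656, 0.1614]
tool_rot: [-2.223, -2.218, 0.002]
ft_force: [0.6, 1.1, 0.3]
grip_width: 1.0
grip_force: 0.0
```

```bash
python3 - <<'E'
from h import *
im=cam("wrist"); s=ctrl.get_state();p=s["position"];print(p)
cv2.imwrite("pics/w8.png",im["bgr"])
g=cv2.inRange(im["bgr"],(0,0,0),(60,60,60))
for ce,st in blobs(g[:225]//255,100):
    x,y,w,h,a=st
    print(ce.round(1),st,"top far edge",plane(im,[(x+w/2,y+h)],.039).round(4),"near base",plane(im,[(x+w/2,y)],.011).round(4),"L/R",plane(im,[(x,y+h*.6),(x+w,y+h*.6)],.039).round(4).tolist())
E
```

```text
[0.47328972 0.2658676  0.16232668]
[367.8  25.2] [ 325    0   94   55 4201] top far edge [[0.5853 0.3988 0.039 ]] near base [[0.5917 0.4575 0.011 ]] L/R [[0.5379, 0.4176, 0.039], [0.6305, 0.4205, 0.039]]
[358.6 163.8] [347 151  31  37 133] top far edge [[0.5894 0.2633 0.039 ]] near base [[0.5959 0.3001 0.011 ]] L/R [[0.5704, 0.28, 0.039], [0.6048, 0.2801, 0.039]]
[256.5 179.9] [248 169  19  22 276] top far edge [[0.4732 0.2599 0.039 ]] near base [[0.4732 0.2785 0.011 ]] L/R [[0.4629, 0.27, 0.039], [0.4836, 0.27, 0.039]]
```

View pics/w8.png

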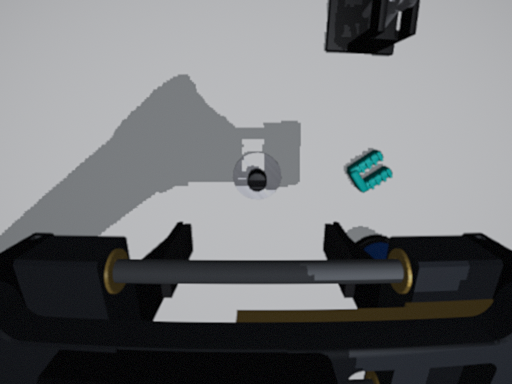

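The lid disc is centred near (257,175) with the knob at (257,180). The plier stand and prop are clear of the gripper.

```bash
python3 - <<'E'
from h import *
im=cam("wrist"); g=cv2.cvtColor(im["bgr"],cv2.COLOR_BGR2GRAY)
print(g[140:210,262].tolist()); print(g[188,225:290].tolist())
print("disc c",plane(im,[(257,175)],.011),"edges",plane(im,[(257,151),(257,199)],.011)); print(go([.4733,.269,.0145]))
E
```

```text
[183, 184, 184, 184, 183, 183, 183, 183, 184, 184, 185, 178, 148, 145, 177, 188, 188, 187, 187, 188, 184, 183, 183, 183, 183, 183, 184, 185, 187, 176, 125, 55, 11, 4, 7, 22, 50, 58, 42, 26, 22, 24, 20, 20, 21, 12, 14, 21, 67, 133, 177, 185, 183, 181, 181, 182, 180, 176, 176, 183, 186, 187, 186, 187, 187, 187, 186, 187, 187, 187]
[187, 186, 186, 187, 187, 186, 187, 187, 187, 186, 183, 179, 176, 176, 175, 175, 175, 174, 177, 177, 180, 183, 177, 138, 86, 45, 16, 14, 11, 16, 18, 13, 18, 15, 8, 11, 22, 67, 113, 125, 126, 123, 122, 120, 119, 121, 122, 122, 123, 122, 126, 149, 178, 187, 188, 187, 188, 187, 186, 187, 187, 187, 186, 187, 187]
disc c [[0.47349391 0.27137752 0.011     ]] edges [[0.47356649 0.30000549 0.011     ]
 [0.47341675 0.24123609 0.011     ]]
(array([ 0.01 , -0.002,  0.494]), array([ 0.001, -0.001, -0.003]))
```

>>> {"name": "jog_arm", "arguments": {
  "moves": [0.014,0,0.12,0,0,0,0.2,0.014,0,0.24,0,0,0,0.2,0.014,0,0.36,0,0,0,0.2,0.014,0,0.44,0,0,0,0.2,0.014,0,0.488,0,0,0,0.2,0.014,0,0.488,0,0,0,0.2,0.014,0,0.488,0,0,0,-1,0.014,0,0.488,0,0,0,-1]
}}

```text
time: 30.8
position: [0.4737, 0.2705, 0.0167]
tool_rot: [2.223, 2.218, 0.003]
ft_force: [-1.0, 0.1, 0.2]
grip_width: 0.456
grip_force: 0.0
```

>>> {"name": "jog_arm", "arguments": {
  "moves": [0,0,0,0,0,0,-1,0,0,0,0,0,0,-1,0,0,0,0,0,0,-1,0,0,0,0,0,0,-1,0,0,0,0,0,0,-1,0,0,0,0,0,0,-1,0,0,0,0,0,0,-1,0,0,0,0,0,0,-1]
}}

```text
time: 31.8
position: [0.473, 0.2702, 0.0158]
tool_rot: [2.224, 2.219, 0.0]
ft_force: [-2.3, -1.1, 5.5]
grip_width: 0.248
grip_force: 20.0
```

>>> {"name": "jog_arm", "arguments": {
  "moves": [0,0,-0.08,0,0,0,-1,0,0,-0.2,0,0,0,-1,0,0,-0.34,0,0,0,-1,0,0,-0.48,0,0,0,-1,0,0,-0.6,0,0,0,-1,0,0,-0.64,0,0,0,-1,-0.04,0.04,-0.64,0,0,0,-1,-0.1,0.1,-0.64,0,0,0,-1]
}}

```text
time: 32.8
position: [0.5029, 0.2385, 0.2056]
tool_rot: [-2.222, -2.22, 0.004]
ft_force: [-0.1, -0.4, -0.9]
grip_width: 0.249
grip_force: 20.0
```

```bash
python3 -c "
from h import *
ctrl.get_image('top');ctrl.get_image('top')
print(ctrl.get_state()['position'],go([.6315,.095,.207]))"
```

```text
[0.50551855 0.23467878 0.20519378] (array([-0.462,  0.424, -0.006]), array([-0.002,  0.003, -0.009]))
```

>>> {"name": "jog_arm", "arguments": {
  "moves": [-0.06,0.06,-0.006,0,0,0,-1,-0.15,0.14,-0.006,0,0,0,-1,-0.25,0.23,-0.006,0,0,0,-1,-0.35,0.32,-0.006,0,0,0,-1,-0.42,0.39,-0.006,0,0,0,-1,-0.462,0.424,-0.006,0,0,-0.007,-1,-0.462,0.424,-0.006,0,0,-0.007,-1,-0.462,0.424,-0.006,0,0,-0.007,-1]
}}

```text
time: 33.9
position: [0.6289, 0.1028, 0.2093]
tool_rot: [-2.213, -2.229, -0.0]
ft_force: [-1.0, 0.0, -0.2]
grip_width: 0.245
grip_force: 20.0
```

```bash
python3 - <<'E'
from h import *
P=[]
for i in range(3): ctrl.get_image("top"); P.append(ctrl.get_state()["position"])
im=cam("wrist"); p=np.mean(P,0); print(p.round(4),R.from_rotvec(ctrl.get_state()["tool_rot"]).as_matrix().round(3).tolist())
cv2.imwrite("pics/w9.png",im["bgr"]); pot("red",im,zb=.091)
E
```

```text
[0.6289 0.1029 0.2096] [[-0.007, 1.0, 0.0], [1.0, 0.007, -0.0], [-0.0, 0.0, -1.0]]
red [ 228  108   66   68 3415] x 0.6319 width 0.0562 y far 0.1563 near 0.1563
```

View pics/w9.png

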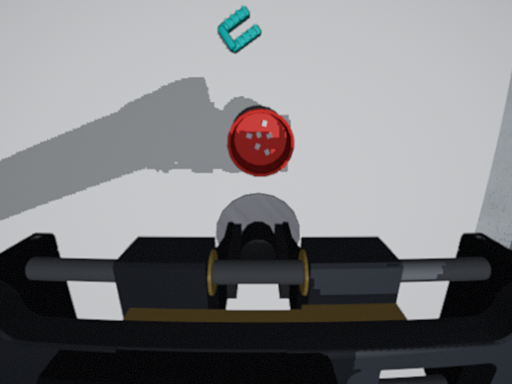

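Red tower top is at (261,142). The held lid's disc spans columns 217–300 with its near edge at about row 194, and it is level.

```bash
python3 - <<'E'
from h import *
im=cam("wrist"); p=ctrl.get_state()["position"]; print(p)
g=cv2.cvtColor(im["bgr"],cv2.COLOR_BGR2GRAY); print(g[186:202,258].tolist(),g[232,208:226].tolist(),g[232,290:308].tolist())
z=p[2]-.005
q=plane(im,[(258.5,193.5),(216.5,232),(300,232)],z); print(q[0]-[0,.029,0],(q[1]+q[2])/2,q[2]-q[1])
E
```

```text
[0.62929347 0.10213377 0.20963694]
[200, 200, 199, 200, 201, 198, 168, 113, 106, 117, 116, 115, 115, 113, 111, 112] [199, 199, 199, 199, 199, 200, 199, 178, 136, 107, 106, 107, 109, 108, 110, 112, 98, 58] [49, 100, 112, 110, 110, 107, 106, 102, 107, 150, 197, 201, 199, 199, 199, 200, 199, 199]
[0.63028766 0.10196442 0.20463694] [0.6303753  0.1034698  0.20463694] [0.05685467 0.00042253 0.        ]
```

>>> {"name": "jog_arm", "arguments": {
  "moves": [0.05,0.005,0,0,0,0.007,-1,0.11,0.005,0,0,0,0.007,-1,0.16,0.005,0,0,0,0.007,-1,0.175,0.005,0,0,0,0.007,-1,0.175,0.005,0,0,0,0.007,-1,0.175,0.005,0.05,0,0,0.007,-1,0.175,0.005,0.1,0,0,0.007,-1,0.175,0.005,0.12,0,0,0.007,-1]
}}

```text
time: 35.15
position: [0.63, 0.1527, 0.171]
tool_rot: [-2.224, -2.217, 0.004]
ft_force: [0.8, -0.9, -1.4]
grip_width: 0.246
grip_force: 20.0
```

```bash
python3 - <<'E'
from h import *
P=[]
for i in range(4): ctrl.get_image("top"); P.append(ctrl.get_state()["position"])
print(np.mean(P,0).round(4),np.std(P,0).round(4))
E
```

```text
[0.6305 0.1532 0.1722] [0.0004 0.0003 0.0009]
```

>>> {"name": "jog_arm", "arguments": {
  "moves": [0.004,0,0.02,0,0,0,-1,0.004,0,0.035,0,0,0,-1,0.004,0,0.05,0,0,0,-1,0.004,0,0.06,0,0,0,-1,0.004,0,0.068,0,0,0,-1,0.004,0,0.068,0,0,0,-1,0.004,0,0.068,0,0,0,-1,0.004,0,0.068,0,0,0,-1]
}}

```text
time: 36.35
position: [0.631, 0.155, 0.1531]
tool_rot: [2.224, 2.219, 0.0]
ft_force: [-0.1, 0.9, -0.0]
grip_width: 0.247
grip_force: 20.0
```

>>> {"name": "jog_arm", "arguments": {
  "moves": [0,0,0.004,0,0,0,-1,0,0,0.008,0,0,0,-1,0,0,0.01,0,0,0,-1,0,0,0.01,0,0,0,-1,0,0,0.01,0,0,0,-1,0,0,0.01,0,0,0,-1,0,0,0.01,0,0,0,-1,0,0,0.01,0,0,0,-1]
}}

```text
time: 37.35
position: [0.6309, 0.1549, 0.1499]
tool_rot: [2.224, 2.219, -0.0]
ft_force: [-0.1, 0.3, -0.7]
grip_width: 0.244
grip_force: 20.0
```

>>> {"name": "jog_arm", "arguments": {
  "moves": [0,0,0.002,0,0,0,-1,0,0,0.002,0,0,0,-0.2,0,0,0.002,0,0,0,0.2,0,0,0.002,0,0,0,0.6,0,0,0.002,0,0,0,1,0,0,0.002,0,0,0,1,0,0,0.002,0,0,0,1,0,0,0.002,0,0,0,1]
}}

```text
time: 38.35
position: [0.6309, 0.1549, 0.1493]
tool_rot: [2.224, 2.219, -0.0]
ft_force: [0.3, 0.5, 0.3]
grip_width: 0.946
grip_force: 0.0
```

>>> {"name": "jog_arm", "arguments": {
  "moves": [0,0,-0.05,0,0,0,1,0,0,-0.15,0,0,0,1,0,0,-0.3,0,0,0,1,0,0,-0.4,0,0,0,1,-0.06,0,-0.42,0,0,0,1,-0.1,0,-0.42,0,0,0,1,-0.1,0,-0.42,0,0,0,1,-0.1,0,-0.42,0,0,0,1]
}}

```text
time: 39.35
position: [0.6303, 0.1246, 0.2739]
tool_rot: [-2.223, -2.218, 0.003]
ft_force: [-0.1, -0.1, 0.4]
grip_width: 1.001
grip_force: 0.0
```

```bash
python3 - <<'E'
from h import *
im=cam("wrist"); p=ctrl.get_state()["position"]; print(p)
s=cam("scene")["bgr"][95:205,260:380]
o=np.zeros((384,812,3),np.uint8)[:, :800]; o[:,:400]=im["bgr"][:, 60:460]; o[:366,400:800]=cv2.resize(s,(400,366),interpolation=cv2.INTER_CUBIC)
cv2.imwrite("pics/fin.png",o)
g=cv2.inRange(im["bgr"],(0,0,0),(60,60,60))
for ce,st in blobs(g[100:225]//255,80): x,y,w,h,a=st; print(ce.round(1),st,plane(im,[(x+w/2,100+y+h)],.173)+[0,.011,0])
E
```

```text
[0.63032473 0.12514661 0.27421437]
[254.9  28.4] [235  21  44  22 303] [[0.63042627 0.18507349 0.173     ]]
[257.5  61.3] [249  49  20  23 261] [[0.63235456 0.15634785 0.173     ]]
```

View pics/fin.png

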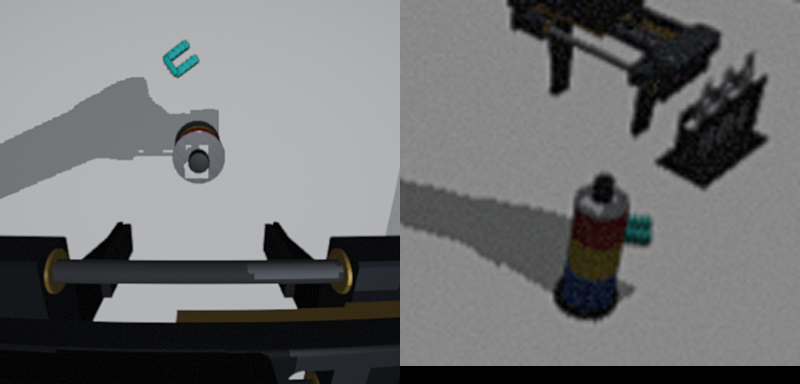

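The tower stands complete and straight, with the lid flat on red, knob at about (0.632, 0.156), and the gripper well clear. Handing in.

```bash
python3 -c "
from bench import ctrl
print(ctrl.close_job())"
```

```text
the job is handed in; nothing more can be done
None
```

The tower is built in the dock (blue, yellow, red, steel lid), released and standing straight in the last pictures, and I handed the job in after about 40 s of robot time; the hand-in call returned no verdict.

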